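# Draw out the glass dispensing plate and stand the amber bottle on it

## Task

Lay a shut fingertip on top of the handle-less white glass plate and drag it by friction out from under the little bridge shelf, towards the front lip of its blue bed, until it is fully home against the lip; press gently, the glass is thin. Then gently stand the amber bottle with the white cap upright on the plate, wholly inside the printed blue ring, let go of it, and leave everything else on the counter where it is.

Things in the scene. Friction and masses are not known exactly. Their poses are not given: they have to be found in the camera images.
- station: Fixed blue dispensing station, 340 (x) x 200 (y) x 66 mm high. Origin: centre of its underside on the counter; +x runs from the front lip towards the bridge shelf, +y across, z up; its yaw varies. It has side rails 23 mm wide centred on y = +-88 mm and a front lip at x = -170 to -163 mm, rails and lip 32 mm high. Between them lies a flat grey liner that carries the plate.
- bed_lip (a point): Middle of the inner top edge of the station's front lip, 32 mm above the counter, at x = -163 mm in the station's frame. The plate's top lies 20 to 30 mm above the counter (2 to 12 mm below rails and lip), depending on the liner's thickness, which differs each time and is not measured: feel for it. Nothing there gives when pressed.
- bridge_edge (a point): Middle of the front top edge of the white bridge shelf, which spans the station's full width from x = +40 to +170 mm in the station's frame: underside 56 mm, top 66 mm above the counter. Two cartons up to 50 mm tall stand on its rear, at x of about 110 to 165 mm.
- plate (a joint): Slide of the opal-white glass plate, 200 (x) x 150 (y) x 6 mm, no handle, along the station's -x: 0 m pushed in (front edge at x = -50 mm in the station's frame), 0.112 m fully home (hard stop, front edge at -162 mm). Starts at 0 to 0.03. The slide drags with about 4 N: a fingertip must press with some 10 to 20 N to carry it and may slip; above 28 N the glass breaks.
- ring_home (a point): Point fixed on the station, at x = -50 mm, y = 0 in its frame, 25 mm above the counter: there the centre of the plate's printed blue ring (72 mm outer diameter, flat) lies once the plate is fully home, 90 mm in front of the bridge. At first the ring is partly or wholly under the bridge.
- amber_bottle: Amber glass bottle with white cap and paper label, round, 48 mm diameter, 85 mm tall, 0.1 to 0.2 kg. Origin: centre of its underside; z up. Stands on the counter to the left or right of the station.
- green_bottle: Green glass bottle with blue cap, same size; a bystander on the other side. Origin: centre of its underside.
- carton_a: Brown carton 45 x 70 x 50 mm, standing on the bridge; bystander. Origin: centre of its underside.
- carton_b: Green carton 40 x 60 x 35 mm, standing on the bridge; bystander. Origin: centre of its underside.
- steel_bowl: Steel bowl, 110 mm across, 45 mm high; bystander on the left. Origin: centre of its underside.
- tape_roll: Roll of white tape, 64 mm across, 22 mm high; bystander on the right. Origin: centre of its underside.

How it is judged:
By the outcome, as a careful person would: the job done as asked, in the order asked, and still so for the second after the job is handed in, with the robot touching nothing.
It also fails if it takes over 67 s, if anything falls off the work surface, if the arm or the gripper's body presses on something with over 40 N, if the wrist force passes 120 N, or if a joint passes its speed limit or range.

## Robot

A 6-joint arm with a two-finger parallel gripper is mounted at the origin on the work surface. World frame = base frame: x ahead of the robot, y to its left, z up, the work surface at z = 0. Lengths are in mm, angles in degrees, forces in N, time in s.
With the tool pointing down it reaches from about 250 to 775 mm from the base axis. Payload 4 kg.
Tool frame: the origin (TCP) lies between the finger pads; the fingertips stand 11 mm ahead of it and the grasp point (between the pads) lies 8 mm behind it; z points along the fingers, y is the line along which they close (so a half turn about z gives the same grasp; the last joint's range is limited). The gripper opens to 85 mm and grips with 20 to 120 N. Pads are 22 mm wide; open, the fingers measure 114 mm over their backs; the gripper's body (76 mm by 85 mm) begins 54 mm behind the grasp point. The pads swing forward as they close: fully open they stand 13 mm farther back than shut.
Start: joints at [-70.365, 4.996, 78.535, -0, 96.463, -5.907], TCP at [237.148, -496.263, 242.341] pointing down, gripper open.
Joint ranges: [-177.83, 177.83], [-43.37, 116.18], [15.69, 146.23], [-61.86, 241.86], [9.47, 152.12], [-147.06, 147.06]. Speed limits (degrees/s): [159.86, 159.86, 180, 180, 180, 180].

## Interface

Orientations are given as a 3x3 rotation matrix whose columns are the frame's x, y, z axes.
In Python, from plant import manip gives the robot as it stands. The module is installed in compiled form; this text tells all that it offers. Calls block until the motion is done:
- manip.move_pose(position, orientation): joint-space move of the TCP to a pose.
- manip.move_l(position, orientation=None, feed=150, max_force=None): straight line of the TCP; orientation=None keeps the orientation; feed is the mean speed in mm/s. With max_force (N) it stops when the force on the tool has changed by that much, and returns True; else False.
- manip.set_joints(angles): joint-space move.
- manip.release() and manip.gripper_close(strength=None): open the fingers fully, or close them until they stop; strength is the grip in N (None keeps the last).
- manip.dwell(seconds).
- manip.ik(position, orientation): joint angles nearest the present ones, or None.
- manip.sense(): the state.
- manip.camera(name): name is "side" or "top"; returns the picture (384x512x3 uint8, red, green, blue); there is no depth.
- manip.camera_info(name): a dict with "camera_matrix" (3x3 intrinsics, pixels), "R" (3x3) and "t" (3): a world point X has camera coordinates R X + t. Camera axes: x right, y down, z forward; pixel columns grow to the right and rows downward; lengths in mm; the calibration is good to about 2 mm. A picture is of the moment at which its call begins. camera_info takes no time and is no camera call.
A pose or a line that the arm cannot do raises manip.IKError and nothing moves.
- manip.job_done(): hands the job in; it is judged then, once.
The state is a dict: "clock": time; "joints": joint angles; "dq": joint speeds; "joint_torque": joint torques, N m; "tool_pos": TCP position; "orientation": TCP orientation; "wrist_force": force on the tool from outside, world axes, zero at the start; "wrist_torque": the same for the moment, N m; "gripper_width": finger opening in mm; "finger_force": force on a finger pad.
Only numpy, scipy, OpenCV 4.12 (cv2) and the standard library are available. Lean on these libraries where they do the work, as an engineer would, in place of code of your own. Each camera call takes 0.05 s, during which the arm holds its last target. There are 200 camera calls.

## Working session

There is one attempt and no reset: what is moved stays moved. The work goes in short steps, each a Python script; the robot and the scene stay as the last script left them, time stands still between calls to the robot, and variables do not carry over. Pictures are saved under pics/ and viewed, at most 10 in all, crops included, and the job is handed in when it is done.

```bash
mkdir -p pics; python3 - <<'E'
from plant import manip
import cv2,json
for n in("top","side"):
    im=manip.camera(n); cv2.imwrite(f"pics/{n}0.png",cv2.resize(im[:,:,::-1],None,fx=1.5,fy=1.5,interpolation=cv2.INTER_CUBIC))
    i=manip.camera_info(n); print(n,i)
s=manip.sense();print(s)
E
```

```text
top {'camera_matrix': array([[454.6846699 ,   0.        , 255.34853524],
       [  0.        , 454.6846699 , 186.09094525],
       [  0.        ,   0.        ,   1.        ]]), 'R': array([[ 0.02714184, -0.99960396,  0.00743222],
       [-0.98491366, -0.02801262, -0.17076411],
       [ 0.17090467, -0.00268525, -0.98528391]]), 't': array([ -43.69244248,  611.74587553, 1231.7641256 ])}
side {'camera_matrix': array([[411.7093412 ,   0.        , 252.46264334],
       [  0.        , 411.7093412 , 191.95312051],
       [  0.        ,   0.        ,   1.        ]]), 'R': array([[-0.83765268, -0.54569801, -0.02348766],
       [-0.32196398,  0.52804121, -0.78581911],
       [ 0.44122238, -0.6506813 , -0.61801024]]), 't': array([505.24465679, 239.55180461, 985.99420634])}
{'clock': 0.1, 'joints': array([-7.03673091e+01,  5.03432626e+00,  7.86165439e+01,  1.40136624e-03,
        9.64626167e+01, -5.90674356e+00]), 'dq': array([-0.11425735,  0.04390521, -0.29442835,  0.00819399, -0.05526574,
       -0.02036022]), 'joint_torque': array([ 2.53177306e-03, -3.53013325e+01, -3.14219463e+01, -1.21334965e-04,
        7.96156382e-03,  6.88254872e-06]), 'tool_pos': array([ 236.98515348, -495.85135061,  241.25732146]), 'orientation': array([[ 9.02287663e-01,  4.31134040e-01, -6.42609166e-04],
       [ 4.31134458e-01, -9.02285746e-01,  1.87373592e-03],
       [ 2.28014247e-04, -1.96769976e-03, -9.99998038e-01]]), 'wrist_force': array([-0.04225687, -0.29637759,  0.19565939]), 'wrist_torque': array([ 0.01473925, -0.04343213,  0.03329796]), 'finger_force': 0.0, 'gripper_width': 85.38720998235654}
```

View pics/top0.png

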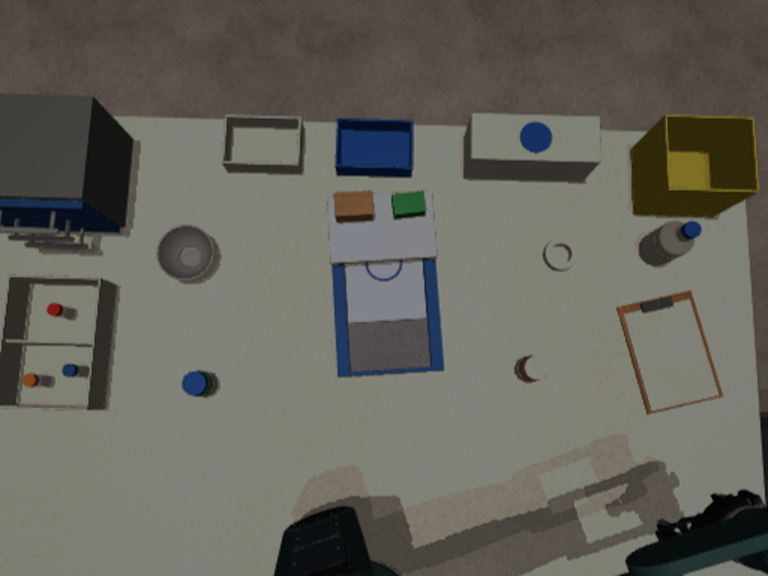

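View pics/side0.png

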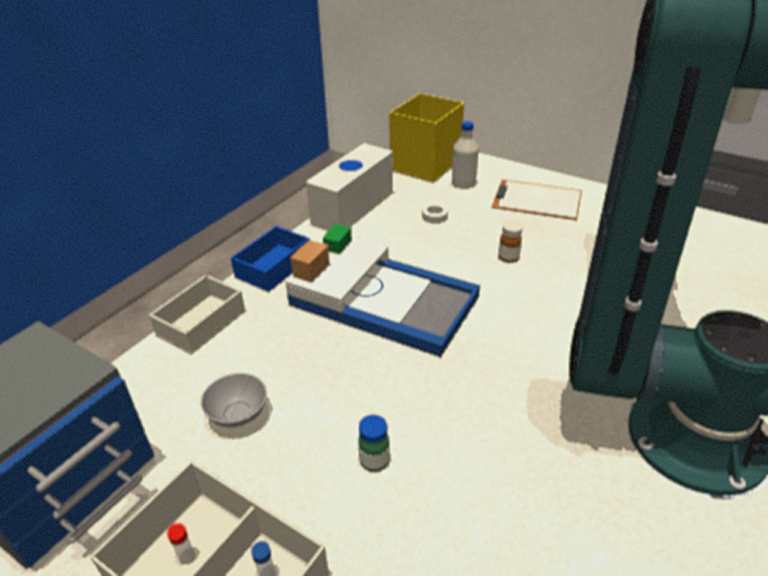

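The top view (1.5x) shows the station's lip corners at about (338,377) and (443,370), the bridge front edge at (331,263) to (436,262), and the plate front at (349,322) to (429,319). The amber cap is at (536,368), on the right. The side view has its cap at (512,229) and its base at about (510,259).

```bash
cat > h.py <<'E'
from plant import manip
import numpy as np, cv2
def ray(n,u,v):
    i=manip.camera_info(n);R=np.array(i["R"]);t=np.array(i["t"])
    return -R.T@t, R.T@np.linalg.inv(i["camera_matrix"])@np.array([u,v,1.])
def p2w(n,u,v,z):
    c,d=ray(n,u,v); return c+d*(z-c[2])/d[2]
def w2p(n,X):
    i=manip.camera_info(n);X=np.atleast_2d(X)
    q=(X@np.array(i["R"]).T+i["t"])@np.array(i["camera_matrix"]).T
    return q[:,:2]/q[:,2:]
E
python3 - <<'E'
from h import *
from scipy.optimize import least_squares
T=lambda u,v:(u/1.5-.17,v/1.5-.17)
obs=[("top",338,377,-170,100,32),("top",443,370,-170,-100,32),("top",331,263,40,100,66),("top",436,262,40,-100,66),
("side",440,351,-170,100,32),("side",479,290,-170,-100,32)]
def W(p,X):
    c,s=np.cos(p[2]),np.sin(p[2]);return np.array([p[0]+c*X[0]-s*X[1],p[1]+s*X[0]+c*X[1],X[2]])
f=lambda p:np.concatenate([w2p(o[0],W(p,o[3:]))[0]-T(*o[1:3]) for o in obs])
r=least_squares(f,[550,0,0],x_scale=[10,10,.1]);p=r.x
print(p[:2],np.degrees(p[2]),r.fun.round(1))
np.save("st.npy",p)
for u,v in((349,322),(429,319)):
    w=p2w("top",*T(u,v),25);d=w[:2]-p[:2];c,s=np.cos(p[2]),np.sin(p[2]);print("plate front st",c*d[0]+s*d[1],-s*d[0]+c*d[1])
print("cap top",p2w("top",*T(536,368),85),"side",p2w("side",*T(512,227),85),p2w("side",*T(510,253),10))
for n,b in(("top",(320,225,45,40)),("side",(315,135,50,50))):
    pass
a=cv2.imread("pics/top0.png")[230:400,320:570];b=cv2.imread("pics/side0.png")[210:275,460:560]
cv2.imwrite("pics/c.png",np.hstack([cv2.resize(a,(500,340)),cv2.resize(b,(300,195)) if 0 else cv2.copyMakeBorder(cv2.resize(b,(300,195)),0,145,0,0,0)]))
E
```

```text
[606.03556929 -28.53527684] 4.09919879587042 [-2.2 -0.2 -1.   1.3 -0.8 -0.   0.4 -2.4  0.8 -2.3  2.1 -2.1]
plate front st -67.81385944819836 69.7924159388495
plate front st -68.71776867214784 -82.7390480938039
cap top [ 453.30569361 -305.47774424   85.        ] side [ 454.17151695 -299.55430288   85.        ] [ 454.94176896 -310.56560901   10.        ]
```

View pics/c.png

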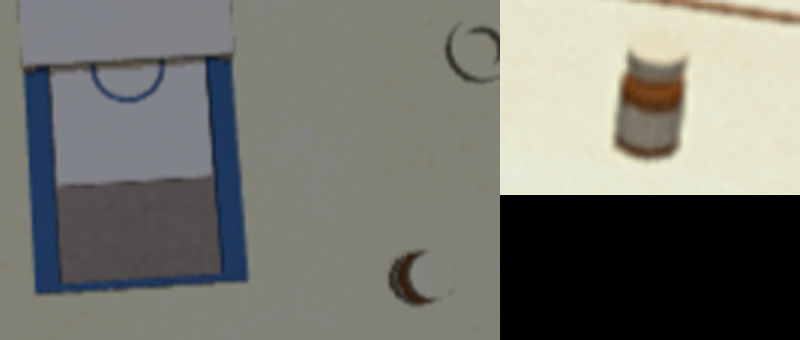

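```bash
python3 - <<'E'
from h import *
from scipy.optimize import least_squares
T=lambda u,v:(u/1.5-.17,v/1.5-.17)
obs=[("top",338,377,-170,100,32),("top",443.5,370.5,-170,-100,32),("top",331,265,40,100,56),("top",436.5,259.5,40,-100,56),
("side",440,351,-170,100,0),("side",479,290,-170,-100,32)]
def W(p,X):
    c,s=np.cos(p[2]),np.sin(p[2]);return np.array([p[0]+c*X[0]-s*X[1],p[1]+s*X[0]+c*X[1],X[2]])
f=lambda p:np.concatenate([w2p(o[0],W(p,o[3:]))[0]-T(*o[1:3]) for o in obs])
r=least_squares(f,[550,0,0],x_scale=[10,10,.1]);p=r.x
print(p[:2],np.degrees(p[2]),r.fun.round(1))
np.save("st.npy",p)
for u,v in((349,322),(425,319)):
    w=p2w("top",*T(u,v),25);d=w[:2]-p[:2];c,s=np.cos(p[2]),np.sin(p[2]);print("plate front st",c*d[0]+s*d[1],-s*d[0]+c*d[1])
b=np.array([453,-306.]);a=np.linspace(0,6.3,40);out=[]
for n,(x0,y0,x1,y1) in(("top",(320,170,570,400)),("side",(270,200,550,370))):
    im=cv2.resize(cv2.imread(f"pics/{n}0.png"),None,fx=1.5,fy=1.5)
    L=[[W(p,X) for X in q] for q in([(-170,100,32),(-170,-100,32),(170,-100,32),(170,100,32)],[(-170,100,0),(-170,-100,0)],[(40,100,66),(40,-100,66),(170,-100,66),(170,100,66)],[(-163,76.5,32),(-163,-76.5,32)])]
    L+=[[(b[0]+rr*np.cos(t),b[1]+rr*np.sin(t),z) for t in a] for rr,z in((24,0),(24,55),(16,85))]
    for q in L: cv2.polylines(im,[((w2p(n,np.array(q))+.5)*2.25*8).astype(int)],True,(0,0,255),1,cv2.LINE_AA,3)
    k=im[int(y0*1.5):int(y1*1.5),int(x0*1.5):int(x1*1.5)];out.append(cv2.resize(k,(400,int(k.shape[0]*400/k.shape[1]))))
H=max(o.shape[0] for o in out)
cv2.imwrite("pics/ov.png",np.hstack([cv2.copyMakeBorder(o,0,H-o.shape[0],0,0,0) for o in out]))
E
```

```text
[608.3477445  -31.02793911] 4.842514772482892 [-0.5 -0.5  0.3 -0.3  0.2 -1.   0.4 -1.2  0.8  4.9  1.7 -3.2]
plate front st -68.99623764392304 73.34524051623598
plate front st -71.44781241877253 -71.54397189892502
```

View pics/ov.png

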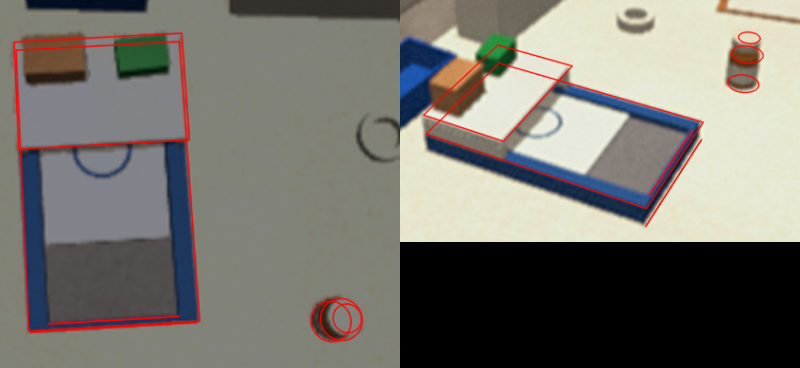

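The overlay matches the top view to about 1 px, with the station near (608,-31) at yaw 4.8° and the bottle near (454,-305). Plate slide is about 20 mm. Next I move over and feel for the plate.

```bash
cat >> h.py <<'E'
def frame():
    p=np.load("st.npy");c,s=np.cos(p[2]),np.sin(p[2])
    return p[:2],np.array([[c,-s],[s,c]]),np.array([[c,s,0],[s,-c,0],[0,0,-1.]])
def S(x,y,z):
    o,R,_=frame(); return np.r_[o+R@[x,y],z]
def st():
    o,R,_=frame();s=manip.sense();f=s["wrist_force"]
    return s["clock"],R.T@(s["tool_pos"][:2]-o),s["tool_pos"][2],np.r_[R.T@f[:2],f[2]]
E
python3 - <<'E'
from h import *
from scipy.optimize import least_squares
T=lambda u,v:(u/1.5-.17,v/1.5-.17)
obs=[("top",338,377,-170,100,32),("top",443.5,370.5,-170,-100,32),("top",331,265,40,100,56),("top",436.5,259.5,40,-100,56),
("side",441.5,345.6,-170,100,32),("side",482,286,-170,-100,32)]
def W(p,X):
    c,s=np.cos(p[2]),np.sin(p[2]);return np.array([p[0]+c*X[0]-s*X[1],p[1]+s*X[0]+c*X[1],X[2]])
f=lambda p:np.concatenate([w2p(o[0],W(p,o[3:]))[0]-T(*o[1:3]) for o in obs])
r=least_squares(f,[550,0,0],x_scale=[10,10,.1]);p=r.x
print(p[:2],np.degrees(p[2]),r.fun.round(1));np.save("st.npy",p)
np.set_printoptions(precision=2,suppress=True)
manip.gripper_close(60)
manip.move_pose(S(-15,0,150),frame()[2]);print(st())
manip.move_l(S(-15,0,60),feed=120);print(st())
r=manip.move_l(S(-15,0,26),feed=12,max_force=3);manip.dwell(.15);print(r,st(),manip.sense()["joints"],manip.sense()["gripper_width"])
E
```

```text
[606.74071624 -30.56039646] 4.844083528471887 [-0.7  0.   0.1  0.2  0.1 -0.4  0.2 -0.6  0.7  0.4  0.1 -0.3]
(2.9917, array([-15.03,  -0.92]), np.float64(150.23046961705177), array([0.29, 0.1 , 0.7 ]))
(3.8917, array([-14.3 ,  -0.23]), np.float64(60.946932591742325), array([-0.18,  0.15, -0.02]))
True (5.8083, array([-15.04,   0.  ]), np.float64(37.43371385964467), array([0.4 , 0.21, 5.52])) [-8.56 17.46 87.92 -0.   74.62 76.6 ] 0.19015670152435793
```

```bash
python3 - <<'E'
from h import *
np.set_printoptions(precision=2,suppress=True)
_,q,z,f=st()
zc=z
for i in range(12):
    if f[2]>13: break
    zc-=.4
    manip.move_l(S(-15,0,zc),feed=10); manip.dwell(.1); _,q,z,f=st(); print(round(zc,2),round(z,2),f)
np.save("zc.npy",zc)
# short trial drag
manip.move_l(S(-25,0,zc),feed=30);print(st())
E
```

```text
37.03 37.44 [-2.04  0.23  5.06]
36.63 37.45 [-1.99  0.61  6.25]
36.23 37.43 [-3.27  1.03  7.61]
35.83 37.41 [-3.08  0.37  9.08]
35.43 37.38 [-3.96  1.48 10.57]
35.03 37.4 [-3.39  1.48 12.47]
34.63 37.38 [-3.62  1.28 13.  ]
(8.7583, array([-21.97,  -0.07]), np.float64(37.39435106600807), array([2.44, 1.13, 9.22]))
```

```bash
python3 - <<'E'
from h import *
np.set_printoptions(precision=2,suppress=True)
zc=float(np.load("zc.npy"));x=-25
while x>-121:
    _,q,z,f=st()
    zc+=np.clip((f[2]-14.5)/4,-.8,.8); x-=6
    manip.move_l(S(x,0,zc),feed=30)
    t,q,z,f=st();print(x,q,round(z,2),f,round(t,1))
    if f[2]>22: break
np.save("zc.npy",zc)
manip.dwell(.2);print(st())
a=manip.camera("top");b=manip.camera("side")
cv2.imwrite("pics/d.png",np.hstack([cv2.resize(i[:,:,::-1],None,fx=3,fy=3)[y:y+400,x:x+400] for i,x,y in((a,580,380),(b,560,420))]))
E
```

```text
-31 [-27.25  -0.1 ] 37.41 [ 2.45  1.35 11.39] 9.1
-37 [-32.66  -0.16] 37.38 [ 1.97  0.93 12.39] 9.5
-43 [-38.27  -0.2 ] 37.36 [ 2.63  2.65 14.15] 9.8
-49 [-44.22  -0.25] 37.35 [ 2.35  1.53 15.11] 10.2
-55 [-50.32  -0.29] 37.37 [ 2.22  2.96 14.9 ] 10.5
-61 [-56.36  -0.34] 37.37 [ 2.53  2.13 14.3 ] 10.9
-67 [-62.3   -0.36] 37.35 [ 2.84  2.1  14.92] 11.2
-73 [-68.37  -0.4 ] 37.34 [ 2.75  0.83 15.31] 11.6
-79 [-74.49  -0.45] 37.37 [ 2.46  1.39 13.61] 11.9
-85 [-80.28  -0.48] 37.32 [ 1.91  1.14 14.44] 12.3
-91 [-86.25  -0.54] 37.34 [ 1.77  1.35 14.03] 12.6
-97 [-92.12  -0.58] 37.32 [ 1.97  0.76 14.73] 13.0
-103 [-98.16  -0.63] 37.32 [ 1.56  1.5  15.59] 13.3
-109 [-104.37   -0.65] 37.34 [ 2.39  1.31 15.08] 13.7
-115 [-109.31   -0.8 ] 37.37 [ 5.73  1.55 10.75] 14.0
-121 [-113.91   -1.11] 37.33 [ 7.55  0.99 10.9 ] 14.4
(14.5583, array([-113.89,   -1.15]), np.float64(37.3579278316918), array([ 7.59,  0.32, 12.19]))
```

View pics/d.png

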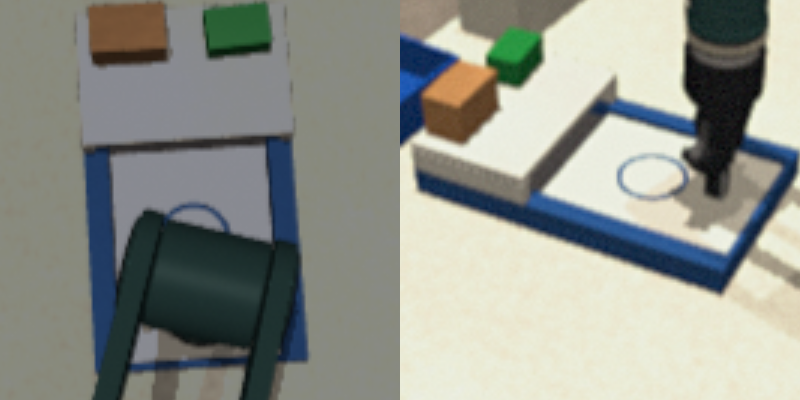

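```bash
python3 - <<'E'
from h import *
np.set_printoptions(precision=2,suppress=True)
zc=float(np.load("zc.npy"))-1
for x in(-125,-129):
    manip.move_l(S(x,0,zc),feed=20);manip.dwell(.15);print(st())
_,q,_,_=st()
manip.move_l(S(q[0],q[1],50),feed=60)
manip.move_l(S(q[0],q[1],170),feed=200)
manip.release()
B=np.array([454.,-305])
manip.move_pose(np.r_[B,150],frame()[2])
a=manip.camera("top")
print(manip.move_l(np.r_[B,38],feed=90,max_force=6),st()[2:])
b=manip.camera("side")
cv2.imwrite("pics/e.png",np.hstack([cv2.resize(i[:,:,::-1],None,fx=3,fy=3)[y:y+400,x:x+400] for i,x,y in((a,580,380),(b,820,250))]))
E
```

```text
(15.1667, array([-116.33,   -1.35]), np.float64(37.33754555720714), array([ 9.09,  1.38, 13.6 ]))
(15.6667, array([-120.51,   -1.52]), np.float64(37.35570908478122), array([ 8.59,  0.1 , 13.09]))
False (np.float64(38.866579023846874), array([ 0.55, -0.37, -0.56]))
```

View pics/e.png

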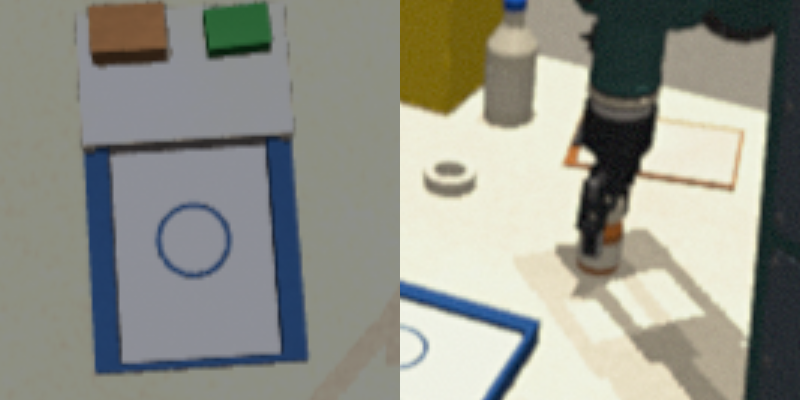

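The plate reaches the lip and the ring is centred at (194,240) in the left crop. The fingers straddle the amber bottle. Next I grip it and lift.

```bash
python3 - <<'E'
from h import *
np.set_printoptions(precision=2,suppress=True)
print("ring",p2w("top",258-.33,206.7-.33,26.4),S(-50,0,26.4))
manip.gripper_close(35)
s=manip.sense();print(s["gripper_width"],s["finger_force"],st())
p=s["tool_pos"]
manip.move_l(np.r_[p[:2],60],feed=60)
manip.move_l(np.r_[p[:2],165],feed=150)
print(st()[3],manip.sense()["gripper_width"])
manip.move_pose(S(-50,0,165),frame()[2]);manip.dwell(.2)
s=manip.sense();print(s["clock"],s["tool_pos"],s["wrist_force"],s["gripper_width"])
manip.move_l(S(-50,0,90),feed=100);manip.dwell(.2);s=manip.sense();print(s["clock"],s["tool_pos"])
a=manip.camera("top");b=manip.camera("side")
cv2.imwrite("pics/f.png",np.hstack([cv2.resize(i[:,:,::-1],None,fx=3,fy=3)[y:y+400,x:x+400] for i,x,y in((a,580,380),(b,560,350))]))
E
```

```text
ring [558.61 -34.99  26.4 ] [556.92 -34.78  26.4 ]
46.80996615413902 36.404486229876056 (20.6583, array([-175.04, -260.77]), np.float64(38.56912003007801), array([-0.05,  0.39,  1.53]))
[-0.01  0.23 -1.61] 46.81440200005664
23.3417 [556.8  -36.23 164.98] [ 0.51  0.12 -1.67] 46.845181282106466
24.4417 [557.53 -34.85  91.02]
```

View pics/f.png

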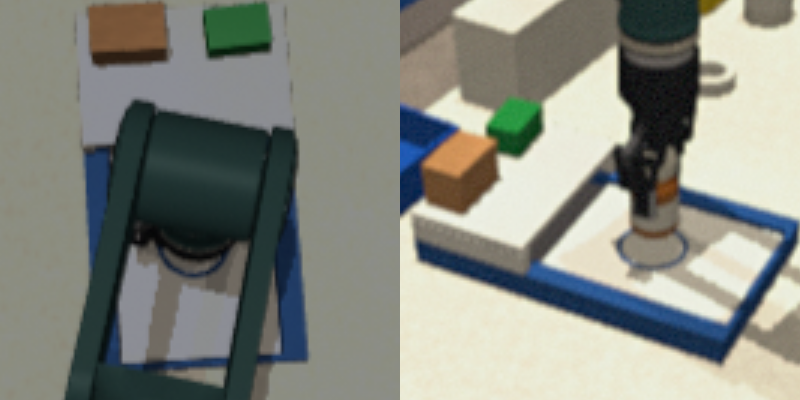

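```bash
python3 - <<'E'
from h import *
a=np.linspace(0,6.28,60);p=np.array([557.5,-34.9,52.4])
q=(w2p("side",np.c_[p[0]+24*np.cos(a),p[1]+24*np.sin(a),0*a+52.4])+.33)*3-[160,350]
print("side base pred u",q[:,0].min(),q[:,0].max(),"v",q[:,1].min(),q[:,1].max())
r=(w2p("side",[[558,-35,26.4]])+.33)*3-[160,350];print("ring pred",r)
E
python3 -c "
import cv2
i=cv2.imread('pics/f.png')[130:290,590:710];cv2.imwrite('pics/g.png',cv2.resize(i,None,fx=3.7,fy=3.7))"
```

```text
side base pred u 630.7814790971273 679.305406585402 v 212.54136394434204 242.5454436072447
ring pred [[654.5314136  247.45935198]]
```

View pics/g.png

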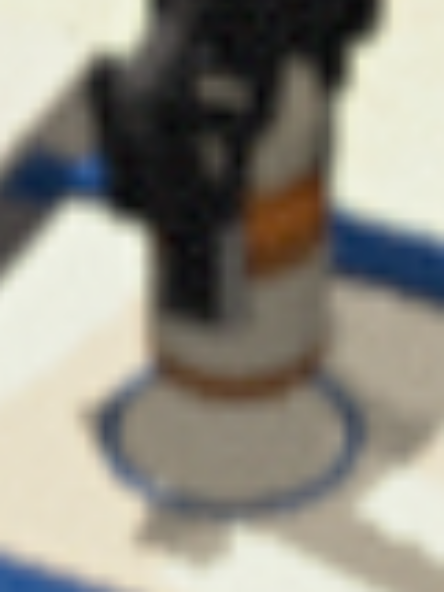

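The bottle base is centred over the ring to within about 2–3 mm. I'll shift it slightly and lower it gently.

```bash
python3 - <<'E'
from h import *
np.set_printoptions(precision=2,suppress=True)
T=np.array([558.3,-34.2])
manip.move_l(np.r_[T,74],feed=60);manip.dwell(.2);print(st())
r=manip.move_l(np.r_[T,60],feed=8,max_force=3);manip.dwell(.2);print(r,st())
manip.release();manip.dwell(.2);print(st())
manip.move_l(np.r_[T,95],feed=60)
manip.move_l(np.r_[T,240],feed=200)
manip.move_pose([350,-350,260],frame()[2]);manip.dwell(.2);print(st())
a=manip.camera("top");b=manip.camera("side")
cv2.imwrite("pics/i.png",np.hstack([cv2.resize(i[:,:,::-1],None,fx=3,fy=3)[y:y+400,x:x+400] for i,x,y in((a,580,380),(b,560,350))]))
E
```

```text
(25.1583, array([-48.34,   0.41]), np.float64(74.28595685958999), array([-0.09, -0.26, -2.38]))
True (26.4667, array([-48.61,   0.47]), np.float64(64.93637342539003), array([-0.01,  0.62,  5.92]))
(27.1333, array([-49.83,   0.77]), np.float64(63.239408993968574), array([0.64, 0.02, 0.5 ]))
(30.3, array([-282.02, -296.04]), np.float64(259.8957477661587), array([ 0.67, -0.21,  0.27]))
```

View pics/i.png

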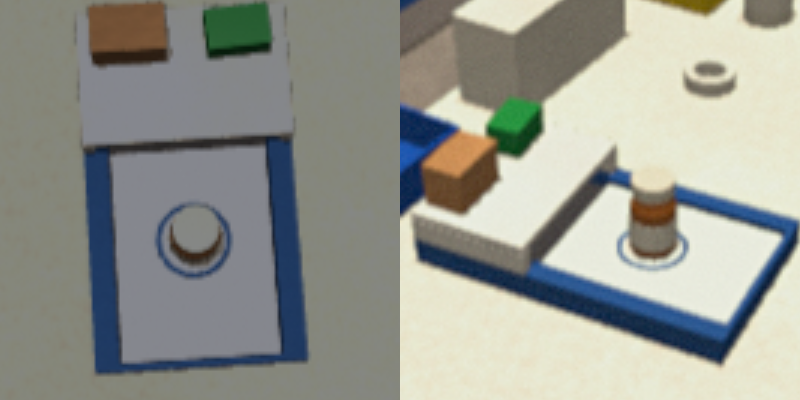

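The bottle stands upright inside the ring (ring centre about (194,240) in the left crop, base clear of it all round). The plate is still home and the other items in both crops look undisturbed.

```bash
python3 -c "
from plant import manip
print(manip.job_done())"
```

```text
the job is handed in; nothing more can be done
None
```

The job is handed in at about 30 s on the robot's clock: the plate is home against the lip (about 15 N press at most) and the amber bottle stands upright and released inside the blue ring; the green bottle and steel bowl were out of view in the last check.

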